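# Lock the closing ring of the peach jar

## Task

In the preserves cellar, lock the jar of peaches (orange lid): turn the closing ring on its lid clockwise (seen from above) by its black wing bar until the ring's red pointer stands at the red lock mark on the white flange, then let go. Leave the closing ring of the empty green-lidded jar as it is and do not knock over the dark bottle.

Things in the scene. Friction and masses are not known exactly. Their poses are not given: they have to be found in the camera images.
- peach_collar (a joint): Closing ring of the peach jar (amber glass, peaches inside, orange lid), about the jar's upright axis; rad, grows clockwise seen from above. 0: red pointer at the black open tick; 1.2: at the red lock mark (both on the white flange); stops at 0 and 1.7; starts at 0 to 0.5. Friction 0.12 Nm, no spring: it stays where left. The jar is fixed to the bench by its 148 mm round wooden stand.
- peach_collar_grip (a point): On the peach ring's axis, inside its black wing bar, 217 mm above the bench; turns with it. x along the bar to the red pointer, z up. Bar 66 mm along x, 16 along y, 32 high: top 10 mm above here, foot (flat top of the steel ring, 88 across, 20 high) 22 mm below. Pointer tip at x = 48 mm. Fixed white flange under the ring: 112 across, top 42 mm below. Jar 132 mm across.
- green_collar_pointer (a point): Tip of the red pointer on the ring of the empty green jar (green lid), a bystander with the same shape, size and kind of ring as the peach jar: 48 mm from that ring's axis, 197 mm above the bench. x points outward from that axis along its wing bar, z up. This ring turns just as easily; leave it as it is.
- bottle: Loose dark brown bottle, 66 mm across, 190 mm high, standing on the bench beyond the jars; a bystander. Origin at the centre of its underside, z up. (Nearer the robot, between the jars, stands a small loose lidded green jar, 68 mm across, 90 mm high.)

How it is judged:
By the outcome, as a careful person would: the job done as asked, in the order asked, and still so for the second after the job is handed in, with the robot touching nothing.
It also fails if it takes over 32 s, if anything falls off the work surface, if the arm or the gripper's body presses on something with over 40 N, if the wrist force passes 120 N, or if a joint passes its speed limit or range.

## Robot

A 6-joint arm with a two-finger parallel gripper is mounted at the origin on the work surface. World frame = base frame: x ahead of the robot, y to its left, z up, the work surface at z = 0. Lengths are in mm, angles in rad, forces in N, time in s.
With the tool pointing down it reaches from about 400 to 825 mm from the base axis. Payload 7 kg.
Tool frame: the origin (TCP) lies where the fingers leave the gripper's body, on its centre line; the fingertips stand 73 mm ahead of it and the grasp point (between the pads) lies 54 mm ahead of it; z points along the fingers, y is the direction in which the jaws open and shut (so a half turn about z gives the same grasp; the last joint's range is limited). The gripper opens to 85 mm and grips with 20 to 120 N. Pads are 22 mm wide; open, the fingers measure 114 mm over their backs; the gripper's body (76 mm by 85 mm) begins 54 mm behind the grasp point. The pads swing forward as they close: fully open they stand 13 mm farther back than shut.
Start: joints at [1.398, 0.359, 0.012, 0, -1.224, -0.288], TCP at [300.153, 604.569, 303.902] pointing down, gripper open.
Joint ranges: [-3.07, 3.07], [-1.43, 2.12], [-1.02, 1.25], [-3.03, 1.67], [-3.05, -0], [-3.03, 3.03]. Speed limits (rad/s): [2.39, 2.39, 3.01, 3.14, 3.14, 3.14].

## Interface

Orientations are given as a unit quaternion [w, x, y, z].
In Python, from workcell import * gives the robot as it stands.
- The arm moves only by the tool step_arm, never from a script. Its argument "moves" is text: rows parted by semicolons, each of 7 numbers parted by spaces: the shift along the tool's x, y, z in mm, then the turn, a rotation vector about the tool's x, y, z in degrees, then the finger opening in mm, from 0 to 85.4. In form: tx ty tz wx wy wz jaw; .... A call has 1 to 5 rows; each row is the pose to reach, as a shift and turn from the pose commanded when the call began, along the tool's axes at that moment; what a row does not reach only later rows make up. A row lasts 1/12 s, in which the tool goes at most 41.7 mm and 7.16 degrees, less where a joint would pass 70% of its speed; a pose out of reach is approached as far as the arm can. A call with a gripper value outside its range is refused whole. The fingers move at their own pace and stop on an object; "grip_force" is the grip in N (left out, the last holds). Time passes only in rows, so rows that repeat a pose let the fingers close. It gives the time, the measured TCP pose, the force and the opening at its end, in the units of the state.
- sense(): the state, without advancing time (a new reading comes with each control period).
- read_camera(name): name is "scene" or "top" or "wrist"; returns a dict with "image" (400x640x3 uint8, red, green, blue), "depth" (400x640 float32, mm along the optical axis (not along the pixel's ray), 0 where there is no reading), "K" (3x3 intrinsics, pixels), "rvec" (rotation vector, rad) and "tvec" (3), from world to camera coordinates, as OpenCV has them; the wrist camera has in their place "T_tool_cam" (4x4, takes a point from camera to tool coordinates, whose origin is the TCP and whose axes are the flange's). Camera axes: x right, y down, z forward; pixel columns grow to the right and rows downward; lengths in mm; the calibration is good to about 2 mm. A picture is of the moment at which its call begins: read the wrist's pose just before it.
- close_job(): hands the job in, once; it reports no verdict.
The state is a dict: "clock": time; "qpos": joint angles; "qvel": joint speeds; "effort": joint torques, N m; "eef_pos": TCP position; "tcp_rot": TCP orientation; "ft_force": force on the tool from outside, world axes, zero at the start; "moment": the same for the moment, N m; "gripper_width": opening from 0.0 (shut) to 1.0 (fully open).
Only numpy, scipy, OpenCV 4.12 (cv2) and the standard library are available. Lean on these libraries where they do the work, as an engineer would, in place of code of your own. Each camera call takes 0.05 s, during which the arm holds its last target.

## Working session

There is one attempt and no reset: what is moved stays moved. The work goes in short steps, Python scripts to look and compute and a tool call to move; the robot and the scene stay as the last step left them, time stands still between calls to the robot, and variables do not carry over. Pictures are saved under pics/ and viewed, and the job is handed in when it is done.

Besides the shell and the picture viewer there is one more tool, called after "Emit:" as name(argument=value, ...), one argument or row to a line, values as JSON. step_arm: Moves the arm, as the interface text tells. Its arguments: {"type":"object","properties":{"moves":{"type":"string"},"grip_force":{"type":"number"}},"required":["moves"]}

```bash
mkdir -p pics; cat > h.py <<'E'
from workcell import *
import numpy as np, cv2
def w(c,u,v,d=None):
    R=cv2.Rodrigues(np.array(c["rvec"],float))[0]; t=np.array(c["tvec"],float).ravel(); K=np.array(c["K"])
    d=c["depth"][v,u] if d is None else d
    return R.T@(np.linalg.inv(K)@[u,v,1]*d-t)
def wz(c,u,v,z):
    R=cv2.Rodrigues(np.array(c["rvec"],float))[0]; t=np.array(c["tvec"],float).ravel(); K=np.array(c["K"])
    o=-R.T@t; r=R.T@(np.linalg.inv(K)@[u,v,1]); return o+r*(z-o[2])/r[2]
E
python3 - <<'E'
from h import *
import pickle
s=sense();print(s)
for n in("top","scene"):
    c=read_camera(n);pickle.dump(c,open(n+".pkl","wb"));cv2.imwrite(f"pics/{n}0.png",c["image"][:,:,::-1])
E
```

```text
{'clock': 0.0, 'qpos': array([ 1.39808295e+00,  3.59352655e-01,  1.10350454e-02, -3.52687051e-04,
       -1.22408373e+00, -2.88116776e-01]), 'qvel': array([ 1.80975387e-04,  9.90926728e-06,  1.33860984e-03,  1.24359364e-03,
       -6.98197319e-04, -7.84199540e-04]), 'effort': array([ 7.19407672e-04, -5.83331180e+01,  2.93421149e+01,  6.93659127e+00,
       -5.99286912e-03,  1.51268250e-05]), 'eef_pos': array([300.00768206, 604.2498271 , 302.97489301]), 'tcp_rot': array([ 8.10734156e-04,  9.73557639e-01, -2.28440040e-01, -1.19245713e-04]), 'ft_force': array([-0.31822458, -0.1245281 , -1.06363244]), 'moment': array([-0.0036565 ,  0.01853404,  0.0119365 ]), 'gripper_width': 1.0016586525301299}
```

View pics/top0.png

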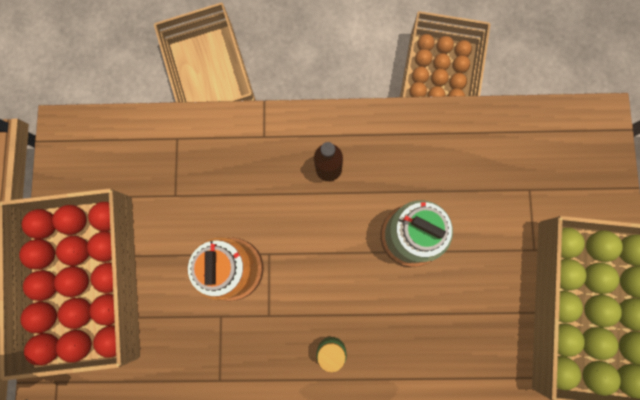

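View pics/scene0.png

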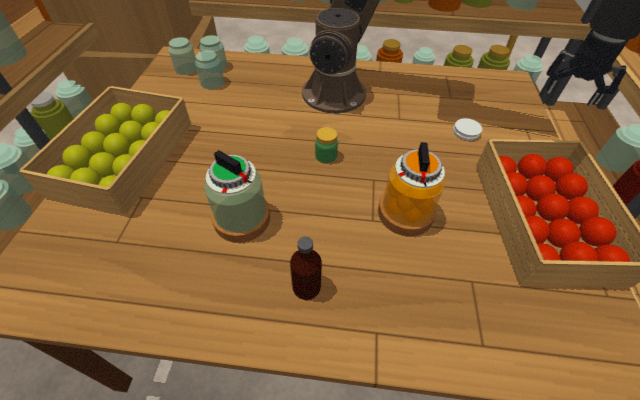

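```bash
python3 - <<'E'
from h import *
import pickle
c=pickle.load(open("top.pkl","rb"));im=c["image"][:,:,::-1]
a=cv2.resize(im[230:310,170:280],None,fx=7,fy=7,interpolation=cv2.INTER_CUBIC);cv2.imwrite("pics/tz.png",a)
i=c["image"].astype(int)
sub=np.zeros(i.shape[:2],bool);sub[236:302,182:246]=1
red=(i[...,0]>150)&(i[...,1]<60)&(i[...,2]<70)&sub
blk=(i.max(2)<50)&sub
for n,m in(("red",red),("blk",blk)):
    k,l,st,ce=cv2.connectedComponentsWithStats(m.astype(np.uint8))
    for j in range(1,k):
        if st[j,4]>2:
            u,v=ce[j];print(n,st[j],ce[j],w(c,int(round(u)),int(round(v))),wz(c,u,v,197 if n=="red" else 227))
v,u=np.nonzero(blk);p=np.array([wz(c,a,b,227)[:2] for a,b in zip(u,v)]);print(p.mean(0),cv2.fitLine(p.astype(np.float32),cv2.DIST_L2,0,.01,.01).ravel(), p.min(0),p.max(0))
E
```

```text
[529.94879203 228.74688405] [9.9979585e-01 2.0205364e-02 5.2994879e+02 2.2874689e+02] [505.36230535 228.2499655 ] [549.39873602 229.13998771]
```

View pics/tz.png

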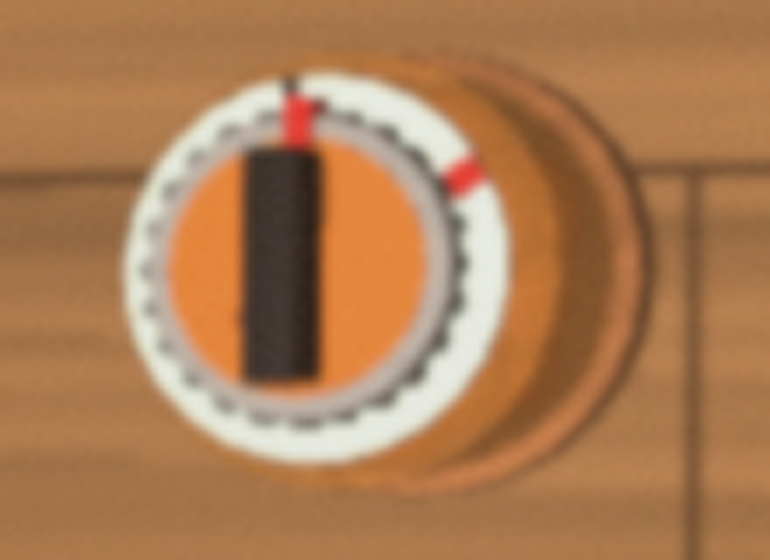

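```bash
python3 - <<'E'
from h import *
import pickle
c=pickle.load(open("top.pkl","rb"))
P=lambda x,y,z: wz(c,170+(x+.5)/7-.5,230+(y+.5)/7-.5,z)
for n,x,y,z in[("flange c",317,268,175),("fl L",125,268,175),("fl R",510,268,175),("fl T",317,72,175),("fl B",317,465,175),("tick",290,88,175),("lock",465,177,175),("ptr tip",300,98,197),("ring c",299,265,195),("bar",274,265,227),("bar top end",274,152,227),("bar bot end",270,380,227)]:
    p=P(x,y,z);print(n,p.round(1))
i=c["image"].astype(int);m=(i.max(2)<85);m[:248]=0;m[286:]=0;m[:,:203]=0;m[:,217:]=0
v,u=np.nonzero(m);print(c["depth"][268,205:216])
p=np.array([w(c,a,b) for a,b in zip(u,v)]);q=p[abs(p[:,2]-227)<6];print(len(p),len(q),q.mean(0),q.min(0),q.max(0),cv2.fitLine(q[:,:2].astype(np.float32),cv2.DIST_L2,0,.01,.01).ravel())
# other things
for n,u,v in[("bottle",328,150),("small",331,356),("green",427,228)]:print(n,w(c,u,v))
E
```

```text
flange c [521.5 238.2 175. ]
fl L [522.3 294.5 175. ]
fl R [520.7 181.8 175. ]
fl T [578.6 239.4 175. ]
fl B [465.1 237.1 175. ]
tick [574.  247.2 175. ]
lock [547.2 195.3 175. ]
ptr tip [569.6 238.5 197. ]
ring c [522.2 238.3 195. ]
bar [521.8 236.9 227. ]
bar top end [552.8 237.6 227. ]
bar bot end [490.6 237.3 227. ]
[896.5275  894.41205 895.68884 894.9828  895.7088  898.259   896.9535
 899.8385  906.3311  912.182   921.0542 ]
289 224 [521.44577225 236.62928023 225.9180509 ] [492.01243702 229.76316752 221.30470289] [551.55352934 243.86947444 230.16269835] [9.9977392e-01 2.1262007e-02 5.2144580e+02 2.3662927e+02]
bottle [760.67996269   3.759776   186.82334959]
small [330.49709805   5.14681619  86.83199392]
green [ 591.50431423 -185.836777    224.85898761]
```

Emit:
step_arm(
  moves="0 0 -40 0 0 0 85; 33 21 -40 0 0 -5 85; 66 42 -40 0 0 -10 85; 99 63 -40 0 0 -15 85; 132 84 -40 0 0 -20 85",
  grip_force=60,
)

```text
clock: 0.52
eef_pos: [381.3, 469.1, 343.6]
tcp_rot: [0.0, 0.999, -0.053, -0.0]
ft_force: [0.6, 0.8, 0.4]
gripper_width: 0.999
```

Emit:
step_arm(
  moves="33 5 0 0 0 -3 85; 66 10 0 0 0 -5 85; 98 15 0 0 0 -7.5 85; 98 15 0 0 0 -7.5 85; 98 15 0 0 0 -7.5 85",
)

```text
clock: 0.93
eef_pos: [478.1, 443.7, 342.8]
tcp_rot: [0.001, 1.0, 0.008, -0.001]
ft_force: [-0.1, -0.1, -0.0]
gripper_width: 0.997
```

```bash
cat >> h.py <<'E'
from scipy.spatial.transform import Rotation as Ro
def pose():
    s=sense();q=s["tcp_rot"];R=Ro.from_quat([q[1],q[2],q[3],q[0]]).as_matrix()
    return s,R,np.array(s["eef_pos"])
def report(goal):
    s,R,p=pose();print(s["clock"],p.round(1),"xhead",np.degrees(np.arctan2(R[1,0],R[0,0])).round(2),"tilt",R[:,2].round(4),"q",s["qpos"].round(2),"F",s["ft_force"].round(1),"M",s["moment"].round(2),"w",s["gripper_width"])
    print("tool delta",(R.T@(np.array(goal)-p)).round(1))
E
python3 -c "
from h import *
report([521.7,237.5,275])"
```

```text
0.9333 [478.1 443.7 342.8] xhead 0.93 tilt [-0.0011 -0.0014 -1.    ] q [ 1.05  0.3   0.02 -0.   -1.29  0.54] F [-0.1 -0.1 -0. ] M [-0.01  0.02 -0.01] w 0.9968818796455438
tool delta [ 40.3 206.8  68. ]
```

Emit:
step_arm(
  moves="8 40 0 0 0 0 85; 16 80 0 0 0 0 85; 24 120 0 0 0 0 85; 32 160 0 0 0 0 85; 40 200 0 0 0 0 85",
)

```text
clock: 1.35
eef_pos: [519.8, 244.4, 343.9]
tcp_rot: [-0.0, 1.0, 0.01, -0.0]
ft_force: [0.6, 0.2, 0.2]
gripper_width: 0.998
```

Emit:
step_arm(
  moves="0 6.5 0 0 0 0 85; 0 6.5 0 0 0 0 85; 0 6.5 0 0 0 0 85",
)

```text
clock: 1.6
eef_pos: [520.3, 239.1, 344.1]
tcp_rot: [-0.0, 1.0, 0.009, 0.0]
ft_force: [-0.2, 1.0, 0.0]
gripper_width: 0.995
```

```bash
python3 - <<'E'
from h import *
report([521.7,237.5,275])
s,R,p=pose()
c=read_camera("wrist");cv2.imwrite("pics/w1.png",c["image"][:,:,::-1])
T=c["T_tool_cam"];K=c["K"]
import pickle;pickle.dump((c,R,p),open("w1.pkl","wb"));print(T.round(3),K)
for off in[(-33,0,10),(33,0,10),(48,0,-20)]:
    X=np.array([521.7,237.5,217])+np.array(off)
    x=np.linalg.inv(T)@np.r_[R.T@(X-p),1];print(off,(K@x[:3]/x[2])[:2].round(1))
E
```

```text
1.6 [520.3 239.1 344.1] xhead 1.05 tilt [ 3.e-04  6.e-04 -1.e+00] q [ 0.77  0.17 -0.16 -0.   -1.25  0.82] F [-0.2  1.   0. ] M [ 0.06 -0.02  0.03] w 0.9954467316481986
tool delta [ 1.3  1.7 69.1]
[[-1.0000e-03 -9.6100e-01 -2.7700e-01  6.9925e+01]
 [ 1.0000e+00 -0.0000e+00 -2.0000e-03 -3.1000e-02]
 [ 2.0000e-03 -2.7700e-01  9.6100e-01 -7.0238e+01]
 [ 0.0000e+00  0.0000e+00  0.0000e+00  1.0000e+00]] [[360.51287209   0.         314.25697028]
 [  0.         360.51287209 203.68164252]
 [  0.           0.           1.        ]]
(-33, 0, 10) [316.9 282.8]
(33, 0, 10) [319.4 170.1]
(48, 0, -20) [319.3 135.8]
```

View pics/w1.png

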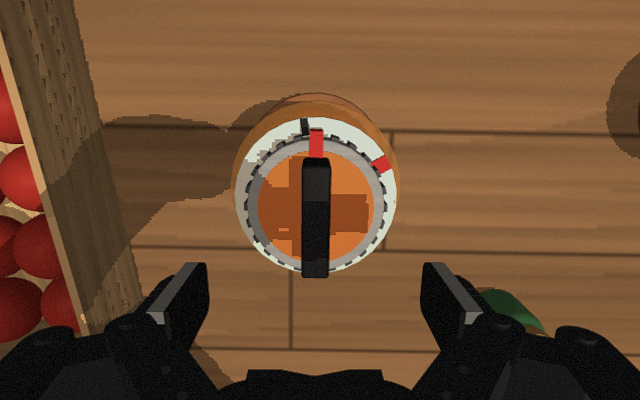

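```bash
python3 - <<'E'
from h import *
import pickle
c,R,p=pickle.load(open("w1.pkl","rb"));T=c["T_tool_cam"];K=c["K"];D=c["depth"]
im=c["image"][:,:,::-1];cv2.imwrite("pics/w1z.png",cv2.resize(im[90:290,220:410],None,fx=3,fy=3))
def pw(u,v):
    x=np.linalg.inv(K)@[u,v,1]*D[v,u];return R@(T@np.r_[x,1])[:3]+p
m=np.zeros(D.shape,bool);i=c["image"];m[155:280,298:335]=(i[155:280,298:335].max(2)<70)
v,u=np.nonzero(m);q=np.array([pw(a,b) for a,b in zip(u,v)])
t=q[abs(q[:,2]-np.percentile(q[:,2],90))<4];print(len(q),len(t),t.mean(0),np.percentile(t,[1,99],axis=0),cv2.minAreaRect(t[:,:2].astype(np.float32)))
def pz(u,v,z):
    d=R@(T[:3,:3]@np.linalg.inv(K)@[u,v,1]);o=R@T[:3,3]+p;return o+d*(z-o[2])/d[2]
t=np.array([pz(a,b,227) for a,b in zip(u,v)]);print(cv2.fitLine(t[:,:2].astype(np.float32),cv2.DIST_L2,0,.01,.01).ravel())
E
```

```text
3363 3133 [526.37914379 239.06571939 227.13066232] [[492.96525507 231.5350599  225.3075643 ]
 [556.7881964  246.54587946 228.62882412]] ((524.5780639648438, 238.86997985839844), (65.74761962890625, 15.227720260620117), 0.5051538348197937)
[9.9998242e-01 5.9327912e-03 5.2795270e+02 2.3917151e+02]
```

View pics/w1z.png

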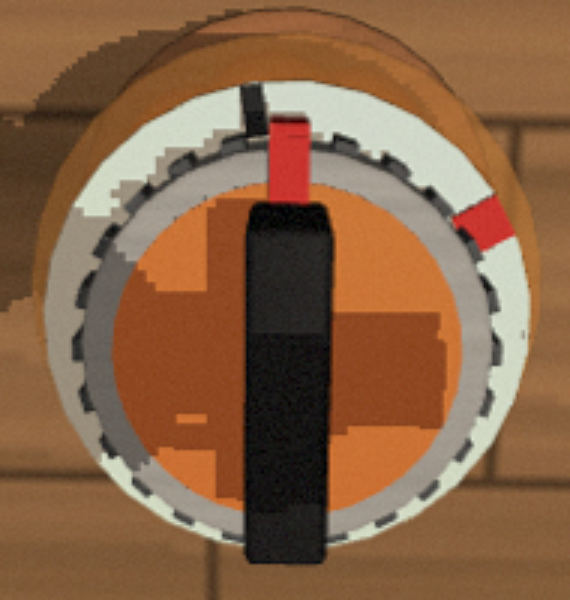

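```bash
python3 - <<'E'
from h import *
import pickle
c,R,p=pickle.load(open("w1.pkl","rb"));T=c["T_tool_cam"];K=c["K"]
def pz(u,v,z):
    d=R@(T[:3,:3]@np.linalg.inv(K)@[u,v,1]);o=R@T[:3,3]+p;return (o+d*(z-o[2])/d[2])[:2]
f=lambda x,y,z:pz(220+x/3,90+y/3,z)
C=np.array([524.6,238.9])
for n,a in dict(lock=f(485,223,175),tick=f(255,108,175),ptr=f(290,122,202),ptr197=f(290,122,197),L=f(45,310,175),Rr=f(530,300,175)).items():
    print(n,a,np.hypot(*(a-C)),np.degrees(np.arctan2(*(a-C)[::-1])))
report([523.5,238.5,275])
E
```

```text
lock [549.48807311 195.05709242] 50.41444959885 -60.41795006854857
tick [573.73128717 246.66281385] 49.740774594941705 8.9785911333726
ptr [573.05983563 239.17283019] 48.46060364385536 0.3225733866650364
ptr197 [572.6563285  239.14346307] 48.05694521056591 0.29026950929434686
L [527.63812181 294.18392504] 55.36734192505684 86.85448093748656
Rr [531.99782489 183.58712256] 55.80539601397365 -82.38217894823262
1.65 [520.3 239.8 344. ] xhead 1.11 tilt [ 1.e-04  4.e-04 -1.e+00] q [ 0.77  0.17 -0.16 -0.   -1.25  0.82] F [-1.   0.5 -0.1] M [ 0.02 -0.01  0.01] w 0.9954989229211273
tool delta [ 3.2  1.4 69. ]
```

Emit:
step_arm(
  moves="3 1 0 0 0 0.5 60; 3 1 20 0 0 0.5 60; 3 1 40 0 0 0.5 60; 3 1 58 0 0 0.5 60; 3 1 68 0 0 0.5 60",
)

```text
clock: 2.07
eef_pos: [522.9, 239.0, 273.4]
tcp_rot: [0.001, 1.0, 0.006, -0.001]
ft_force: [0.4, 0.1, -0.3]
gripper_width: 0.698
```

Emit:
step_arm(
  moves="0 0 0 0 0 0 30; 0 0 0 0 0 0 30; 0 0 0 0 0 0 30",
)

```text
clock: 2.32
eef_pos: [524.2, 238.9, 276.9]
tcp_rot: [-0.0, 1.0, 0.006, 0.001]
ft_force: [0.1, 0.3, 0.3]
gripper_width: 0.354
```

```bash
python3 - <<'E'
from h import *
report([523.5,238.5,275])
c=read_camera("wrist");cv2.imwrite("pics/w2.png",c["image"][:,:,::-1])
E
```

```text
2.3167 [524.2 238.9 276.9] xhead 0.64 tilt [ 1.2e-03  5.0e-04 -1.0e+00] q [ 0.77  0.22 -0.25  0.   -1.1   0.81] F [0.1 0.3 0.3] M [-0.07 -0.   -0.02] w 0.35395382298192485
tool delta [-0.7  0.4  1.9]
```

View pics/w2.png

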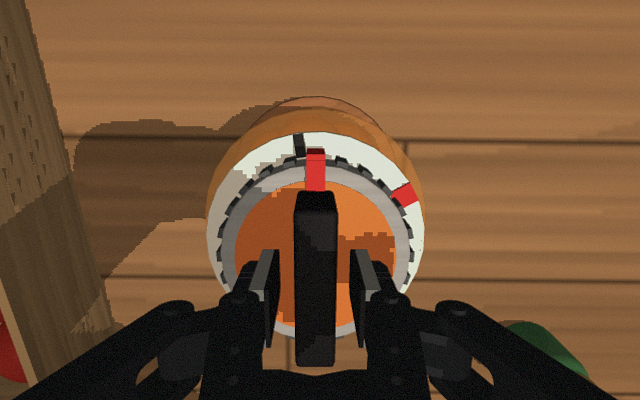

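The bar (centre u≈315) sits midway between the pads (inner edges ≈275 and 355). No contact force yet, so I'm closing.

Emit:
step_arm(
  moves="0 0 0 0 0 0 10; 0 0 0 0 0 0 10; 0 0 0 0 0 0 10; 0 0 0 0 0 0 10; 0 0 0 0 0 0 10",
  grip_force=50,
)

```text
clock: 2.78
eef_pos: [524.1, 238.6, 277.1]
tcp_rot: [-0.001, 1.0, 0.005, 0.001]
ft_force: [-1.8, 1.7, 7.2]
gripper_width: 0.174
```

Emit:
step_arm(
  moves="0 0 0 0 0 4 10; 0 0 0 0 0 8 10; 0 0 0 0 0 12 10; 0 0 0 0 0 16 10; 0 0 0 0 0 20 10",
)

```text
clock: 3.2
eef_pos: [524.1, 238.7, 277.2]
tcp_rot: [-0.001, 0.985, -0.17, 0.001]
ft_force: [-1.7, 1.6, 6.5]
gripper_width: 0.176
```

```bash
python3 - <<'E'
from h import *
report([523.5,238.5,275])
E
```

```text
3.2 [524.1 238.7 277.2] xhead -19.57 tilt [ 0.0019  0.0015 -1.    ] q [ 0.77  0.21 -0.25  0.   -1.1   0.46] F [-1.7  1.6  6.5] M [0.66 0.73 0.1 ] w 0.17633296824533423
tool delta [-0.5  0.4  2.2]
```

Forces are low. I'll keep turning to about 56°, then check.

Emit:
step_arm(
  moves="0 0 0 0 0 4 10; 0 0 0 0 0 8 10; 0 0 0 0 0 12 10; 0 0 0 0 0 16 10; 0 0 0 0 0 20 10",
)

```text
clock: 3.62
eef_pos: [524.1, 238.8, 277.1]
tcp_rot: [-0.001, 0.941, -0.338, 0.001]
ft_force: [-1.5, 3.1, 5.9]
gripper_width: 0.176
```

Emit:
step_arm(
  moves="0 0 0 0 0 4 10; 0 0 0 0 0 8 10; 0 0 0 0 0 12 10; 0 0 0 0 0 16 10; 0 0 0 0 0 16 10",
)

```text
clock: 4.03
eef_pos: [524.2, 238.9, 277.1]
tcp_rot: [-0.001, 0.884, -0.467, 0.001]
ft_force: [-1.2, 2.2, 5.0]
gripper_width: 0.174
```

```bash
cat > m.py <<'E'
from h import *
import sys
report([523.5,238.5,275])
s,R,p=pose()
c=read_camera("wrist");cv2.imwrite(f"pics/{sys.argv[1]}.png",c["image"][:,:,::-1])
cv2.imwrite(f"pics/{sys.argv[1]}z.png",cv2.resize(c["image"][90:250,220:440,::-1],None,fx=3.5,fy=3.5,interpolation=cv2.INTER_CUBIC))
import pickle;pickle.dump((c,R,p),open(sys.argv[1]+".pkl","wb"))
t=read_camera("top");pickle.dump(t,open(sys.argv[1]+"t.pkl","wb"))
cv2.imwrite(f"pics/{sys.argv[1]}t.png",t["image"][:,:,::-1])
E
python3 m.py w3
```

```text
4.0333 [524.2 238.9 277.1] xhead -55.62 tilt [ 0.0021  0.0018 -1.    ] q [ 0.77  0.22 -0.25  0.   -1.1  -0.17] F [-1.2  2.2  5. ] M [ 0.79  0.49 -0.11] w 0.17414367529728442
tool delta [-0.1  0.8  2.1]
```

View pics/w3z.png

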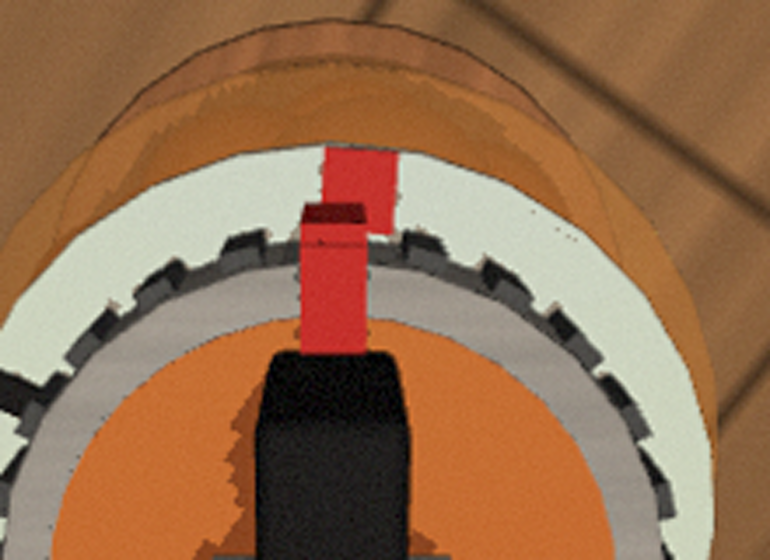

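```bash
cat > a.py <<'E'
from h import *
import pickle,sys
c,R,p=pickle.load(open(sys.argv[1]+".pkl","rb"));T=c["T_tool_cam"];K=c["K"]
def pz(x,y,z):
    u=220+(x+.5)/3.5-.5;v=90+(y+.5)/3.5-.5
    d=R@(T[:3,:3]@np.linalg.inv(K)@[u,v,1]);o=R@T[:3,3]+p;o=o+d*(z-o[2])/d[2];return R.T@(o-p)
L=eval(sys.argv[2])
for n,x,y,z in L: 
    a=pz(x,y,z);print(n,a.round(2),np.hypot(a[0],a[1]).round(1),np.degrees(np.arctan2(a[1],a[0])).round(2))
E
python3 a.py w3 "[('mark outer',361,147,175),('mark inner',357,225,175),('ptr tip top',334,224,202),('ptr tip197',334,214,197),('ptr base',334,350,202),('bar end top',332,425,227)]"
```

```text
mark outer [ 55.4    4.12 102.12] 55.6 4.26
mark inner [ 44.9    3.64 102.13] 45.0 4.63
ptr tip top [48.95  0.44 75.13] 49.0 0.52
ptr tip197 [49.42  0.45 80.13] 49.4 0.52
ptr base [33.99  0.44 75.14] 34.0 0.74
bar end top [32.47  0.19 50.14] 32.5 0.34
```

Emit:
step_arm(
  moves="0 0 0 0 0 2 10; 0 0 0 0 0 4 10; 0 0 0 0 0 4 10; 0 0 0 0 0 4 10; 0 0 0 0 0 4 10",
)

```text
clock: 4.55
eef_pos: [524.2, 238.9, 277.1]
tcp_rot: [-0.001, 0.869, -0.495, 0.0]
ft_force: [-0.8, 1.7, 4.6]
gripper_width: 0.179
```

```bash
python3 m.py w4
```

```text
4.55 [524.2 238.9 277.1] xhead -59.39 tilt [ 0.0021  0.0019 -1.    ] q [ 0.77  0.22 -0.25  0.   -1.1  -0.23] F [-0.8  1.7  4.6] M [ 0.79  0.55 -0.14] w 0.17934468732055167
tool delta [-0.1  0.8  2.1]
```

View pics/w4z.png

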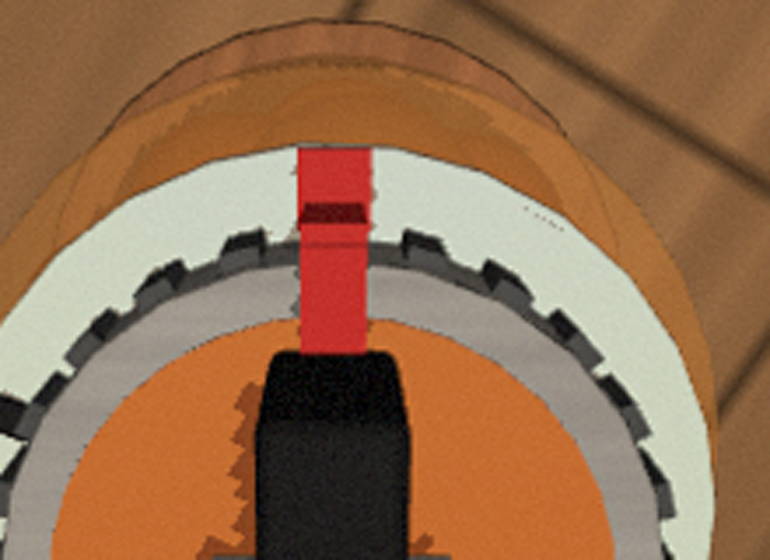

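The pointer (x≈334) is centred on the lock mark (x≈335). Releasing and rising straight up.

Emit:
step_arm(
  moves="0 0 0 0 0 0 25; 0 0 0 0 0 0 40; 0 0 0 0 0 0 50; 0 0 0 0 0 0 50; 0 0 0 0 0 0 50",
)

```text
clock: 5.07
eef_pos: [523.7, 238.0, 275.7]
tcp_rot: [0.0, 0.869, -0.496, -0.0]
ft_force: [-0.6, -0.5, -1.3]
gripper_width: 0.584
```

Emit:
step_arm(
  moves="0 0 -10 0 0 0 50; 0 0 -30 0 0 0 50; 0 0 -60 0 0 0 50; 0 0 -68 0 0 0 50; 0 0 -68 0 0 0 50",
)

```text
clock: 5.48
eef_pos: [524.8, 238.7, 347.9]
tcp_rot: [-0.003, 0.869, -0.495, 0.001]
ft_force: [0.1, -1.0, -0.1]
gripper_width: 0.583
```

```bash
python3 m.py w5
```

```text
5.4833 [524.8 238.7 347.9] xhead -59.38 tilt [ 0.0049  0.0032 -1.    ] q [ 0.77  0.17 -0.15  0.   -1.25 -0.23] F [ 0.1 -1.  -0.1] M [ 0.01 -0.01  0.01] w 0.5834992722727121
tool delta [-0.5  1.6 72.9]
```

View pics/w5z.png

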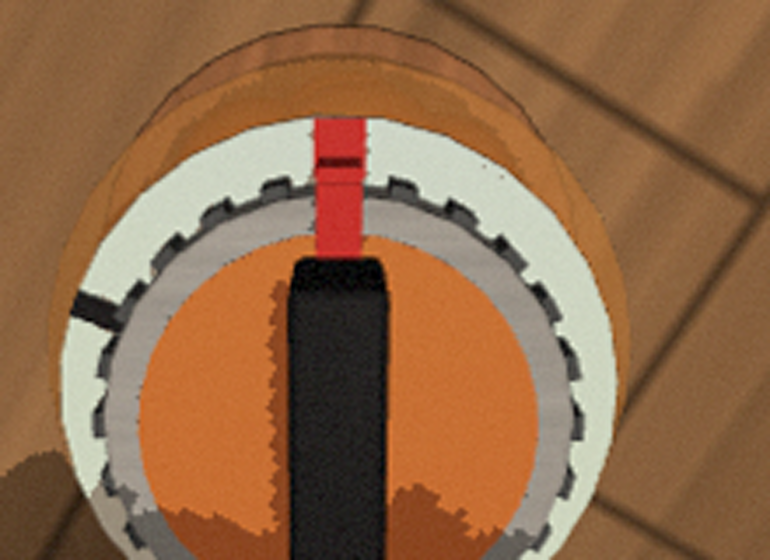

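View pics/w5t.png

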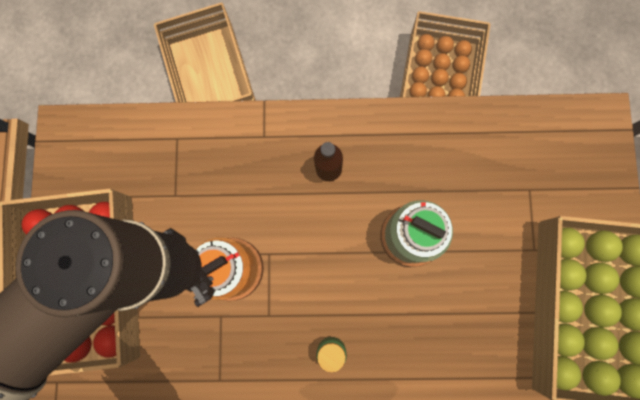

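Pointer (339,160) lies within the lock mark (315–367, centre 341), and the gripper is clear. The bottle, the green ring and the small jar are unmoved in the top view.

```bash
python3 -c "
from h import *
print(close_job())"
```

```text
the job is handed in; nothing more can be done
None
```

The peach jar is locked. I gripped the closing ring's wing bar from above, turned it about 60° clockwise until the red pointer reached the red lock mark, let go and lifted straight up about 70 mm. I handed the job in at about 5.5 s of arm time; `close_job()` gives no verdict.

- **Pointer:** after release, the wrist picture shows the pointer centred on the lock mark, within about half a degree.
- **Forces:** the wrist force in the readings taken stayed below about 10 N, and it was near zero after lifting clear.
- **Bystanders:** in the last top picture the green jar's ring, the bottle and the small jar look the same as at the start.
- **Disagreement:** the top and wrist cameras differed by about 3 mm in x and 2 mm in y on where the ring's axis is. I aimed between the two, and a close-up before closing showed the bar centred between the pads.

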